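Feed a sample cartridge under the spring flap of an analyser

TASK

Load the blue cartridge into the analyser: press the orange bar down with one fingertip so that the spring flap stands open, and while holding it so push the cartridge along its lane under the flap with the other fingertip, until it slides down the slope inside by itself. Then let the flap spring shut and leave everything. Do not pick the cartridge up, and leave the other things where they are.

Things in the scene. Friction and masses are not known exactly. Their poses are not given: they have to be found in the camera images.
- machine: White analyser, fixed, x -165 to 128 mm, y -87 to 95 mm. Origin on the table under the middle of the shut flap's front face; +x = way the cartridge is pushed, z up. Flat deck x -165 to 4 mm, 60 mm above the table; on it the lane along x at y = 0 between rails 6 mm high, 4 mm wide, 42 mm apart inside, ending at x = -5 mm. Housings behind (x over 8 mm) are 90 mm high.
- sill (a point): Edge where the lane's floor ends behind the flap: machine x = 4, y = 0, z = 60 mm. From here a polished steel slope goes down at 25 degrees under a clear window to a rear wall at x = 116 mm. A cartridge tips onto it and slides down by itself once its middle is well past this edge.
- flap (a joint): Swing of the orange rocker (flap + press bar): 0 = shut by spring, 0.5 rad = wide open, at its stop. The flap is an upright plate across the lane (x 0 to 5, y -23 to 23 mm), 3 mm over the deck when shut. Pressing the bar takes 2 to 6 N and raises it 15 mm or more over the deck (top: 56 mm over it). The cartridge cannot push it open. It shuts when the bar is let go.
- shaft (a point): Middle of the rocker's steel shaft, 8 mm thick, along the machine's x at y = 44, z = 80 mm, from x = -160 to 5 mm, between lane and press bar. Pressing the bar on one side of it raises the flap on the other. Even raised, the flap hangs over the lane: an upright finger should keep a little in front of machine x = 0.
- bar_mid (a point): Middle of the press bar's upper face (black rubber strip on orange); it moves with the bar. Bar: 150 mm along the machine's x (-158 to -8 mm), 32 mm wide. Shut: slopes up outwards at 0.5 rad, this point at x -83, y 78, z 81 mm. Pressed to the stop: level, y 56 to 88 mm, upper face 5 mm over the deck, so tips on the bar and behind the cartridge stand at one height and can slide along x together.
- cartridge: Blue cartridge, 66 mm long (x) by 36 mm wide by 12 mm high, 50 g, with a paper patch; lies loose on the deck in the lane in front of the flap. Origin at the centre of its underside, x along its length.
- spare: Grey cartridge of the same size on the deck at the right of the lane; bystander. Origin at the centre of its underside.
- vial: Small amber vial, 22 mm wide, 40 mm high, on the deck at the right of the lane; bystander. Origin at the centre of its underside.
- reagent: White bottle with blue cap, 64 mm wide, 140 mm high, on the table; bystander.
- jar: Amber jar with black cap, 60 mm wide, 75 mm high, on the table; bystander.
- tipbox: Pipette tip box with blue lid, 117 by 82 by 64 mm, on the table; bystander.
- mouse: Black computer mouse, 105 by 60 by 28 mm, on the table; bystander.
- canister: Green canister, 42 mm wide, 60 mm high, on the table; bystander.
There are look-alikes about, which are no part of the job. Of the things that look like the cartridge, the smallest one is meant.

How it is judged:
On the way, in this order (a step that is already met when the one before it is completed fails the run):
1. a finger holds the flap open while the cartridge still lies in front of it (contact force between the fingers and machine above 1 N and value of joint flap above 0.33 rad and x of cartridge in the frame of machine below -0.03 m), for 0.2 s.
2. a finger pushes the cartridge under the flap while a finger still holds the flap open (contact force between the fingers and machine above 1 N and contact force between the fingers and cartridge above 0.02 N and value of joint flap above 0.3 rad and x of cartridge in the frame of machine between -0.02 and 0.03 m), for 0.02 s.
At the end, for the whole second after the job is handed in: The cartridge lies at rest on the slope inside the machine (its origin 45 to 130 mm behind the flap's front, within 30 mm of the lane's middle, at least 10 mm below the deck's level), the flap has shut (under 0.05 rad), and no other loose thing is more than 30 mm from its place (x of cartridge in the frame of machine between 0.045 and 0.13 m and y of cartridge in the frame of machine between -0.03 and 0.03 m and z of cartridge in the frame of machine below 0.05 m and value of joint flap below 0.05 rad and linear speed of cartridge below 0.02 m/s and distance of each of spare, vial, reagent, jar, tipbox, mouse, canister from where it was at the start of the episode below 0.03 m); the robot touches nothing.
It fails at once if the cartridge is lifted or carried (more than 12 mm over the deck) (z of cartridge in the frame of machine above 0.072 m).
It fails at once if the cartridge is pushed off its lane (y of cartridge in the frame of machine above 0.03 m or y of cartridge in the frame of machine below -0.03 m).
It fails at once if another thing is shifted by more than 30 mm or knocked over (distance of any of spare, vial, reagent, jar, tipbox, mouse, canister from where it was at the start of the episode above 0.03 m or angle between any of vial, reagent, jar, canister's own z axis and vertical above 0.5 rad).
It also fails if it takes over 48 s, if anything falls off the work surface, if the arm or the gripper's body presses on something with over 40 N, if the wrist force passes 120 N, or if a joint passes its speed limit or range.

ROBOT

A 6-joint arm with a two-finger parallel gripper is mounted at the origin on the work surface. World frame = base frame: x ahead of the robot, y to its left, z up, the work surface at z = 0. Lengths are in m, angles in rad, forces in N, time in s.
With the tool pointing down it reaches from about 0.25 to 0.775 m from the base axis. Payload 4 kg.
Tool frame: the origin (TCP) lies at the very end of the fingers, on their centre line; the grasp point (between the pads) lies 19 mm behind it; z points along the fingers, y is the direction in which the jaws open and shut (so a half turn about z gives the same grasp; the last joint's range is limited). The gripper opens to 94 mm and grips with 3 to 60 N. Pads are 16 mm wide; open, the fingers measure 119 mm over their backs; the gripper's body (75 mm by 177 mm) begins 78 mm behind the grasp point.
Start: joints at [-1.247, 0.087, 1.371, -0, 1.684, -0.103], TCP at [0.228, -0.501, 0.167] pointing down, gripper open.
Joint ranges: [-3.1, 3.1], [-0.76, 2.03], [0.27, 2.55], [-1.08, 4.22], [0.17, 2.65], [-2.57, 2.57]. Speed limits (rad/s): [2.79, 2.79, 3.14, 3.14, 3.14, 3.14].

INTERFACE

Orientations are given as [roll, pitch, yaw] about the fixed x, y, z axes, in that order (R = Rz(yaw) Ry(pitch) Rx(roll)).
In Python, from bench import robot, snapshot, calibration gives the robot as it stands. The module is installed in compiled form; this text tells all that it offers.
- The arm moves only by the tool servo_tool, never from a script. Its argument "series" is text: rows parted by semicolons, each of 5 numbers parted by spaces: the closure, from -1 (fully open) to 1 (shut), then the shift along the tool's x, y, z in cm, then the turn about the tool's z in rad. A call has 1 to 20 rows; each row is the pose to reach, as a shift and turn from the pose commanded when the call began, along the tool's axes at that moment; what a row does not reach only later rows make up. A row lasts 1/12 s, in which the tool goes at most 41.7 mm and 7.16 degrees, less where a joint would pass 70% of its speed; a pose out of reach is approached as far as the arm can. A call with a gripper value outside its range is refused whole. The fingers move at their own pace and stop on an object; the grip force is fixed at half the most. Time passes only in rows, so rows that repeat a pose let the fingers close. It gives the time, the measured TCP pose, the force and the opening at its end, in the units of the state.
- robot.get_obs(): the state, without advancing time (a new reading comes with each control period).
- snapshot(name): name is "side" or "top"; returns (picture, depth): 480x640x3 uint8, red, green, blue; 480x640 float32, m along the optical axis (not along the pixel's ray), 0 where there is no reading.
- calibration(name): a dict with "fx", "fy", "cx", "cy" (pixels), "rvec" (rotation vector, rad) and "tvec" (3), from world to camera coordinates, as OpenCV has them. Camera axes: x right, y down, z forward; pixel columns grow to the right and rows downward; lengths in m; the calibration is good to about 2 mm. A picture is of the moment at which its call begins. calibration takes no time and is no camera call.
- robot.close_job(): hands the job in, once; it reports no verdict.
The state is a dict: "time": time; "joint_positions": joint angles; "qvel": joint speeds; "joint_torque": joint torques, N m; "tool_pos": TCP position; "ee_rot": TCP orientation; "wrist_force": force on the tool from outside, world axes, zero at the start; "wrist_torque": the same for the moment, N m; "width": finger opening in m.
Only numpy, scipy, OpenCV 4.12 (cv2) and the standard library are available. Lean on these libraries where they do the work, as an engineer would, in place of code of your own. Each camera call takes 0.05 s, during which the arm holds its last target. There are 200 camera calls.

## Working session

There is one attempt and no reset: what is moved stays moved. The work goes in short steps, Python scripts to look and compute and a tool call to move; the robot and the scene stay as the last step left them, time stands still between calls to the robot, and variables do not carry over. Pictures are saved under pics/ and viewed, about 8 in all and at most 12, crops included, and the job is handed in when it is done.

Besides the shell and the picture viewer there is one more tool, called after "Request:" as a command line: name --argument value ..., lists and objects as JSON in quotes. servo_tool: Moves the arm, as the interface text tells. Its arguments: {"type":"object","properties":{"series":{"type":"string"}},"required":["series"]}

```bash
mkdir -p pics
cat > h.py <<'E'
import numpy as np, cv2
from bench import robot, snapshot, calibration
def cam(n):
    c=calibration(n); K=np.array([[c['fx'],0,c['cx']],[0,c['fy'],c['cy']],[0,0,1.]])
    return K, cv2.Rodrigues(np.array(c['rvec'],float))[0], np.array(c['tvec'],float).ravel()
def cloud(n,d):
    K,R,t=cam(n); v,u=np.mgrid[:480,:640]
    P=np.stack([(u-K[0,2])/K[0,0]*d,(v-K[1,2])/K[1,1]*d,d],-1)
    return (P-t)@R   # world points
def proj(n,p):
    K,R,t=cam(n); q=(np.asarray(p)@R.T+t)@K.T; return q[...,:2]/q[...,2:]
E
python3 - <<'E'
from h import *
print(robot.get_obs())
for n in('top','side'):
    p,d=snapshot(n); cv2.imwrite(f'pics/{n}0.png',p[...,::-1]); np.savez(f'{n}0.npz',p=p,d=d)
    K,R,t=cam(n); print(n,K[0,0],-R.T@t)
E
```

```text
{'time': 0.0, 'joint_positions': array([-1.24712342e+00,  8.79571715e-02,  1.37226733e+00, -2.15988810e-05,
        1.68356461e+00, -1.03071382e-01]), 'qvel': array([ 1.25836145e-03, -4.57121475e-05,  7.97295377e-04, -2.65294476e-04,
       -5.75571327e-04, -1.28607012e-03]), 'joint_torque': array([ 5.44071190e-05, -3.40183711e+01, -3.02425933e+01,  7.16640777e-02,
        3.31194210e-02, -1.58938155e-04]), 'tool_pos': array([ 0.22745117, -0.50007346,  0.16609644]), 'ee_rot': array([-3.13940564e+00, -2.04638136e-04,  4.26741655e-01]), 'wrist_force': array([0.81590136, 0.82560653, 0.7670372 ]), 'wrist_torque': array([ 0.0125619 ,  0.00954823, -0.00966112]), 'width': 0.09373780502093446}
top 578.354619363536 [ 0.21368381 -0.01556589  1.44721107]
side 476.052127595203 [0.37804749 0.95743357 0.73795076]
```

View pics/top0.png

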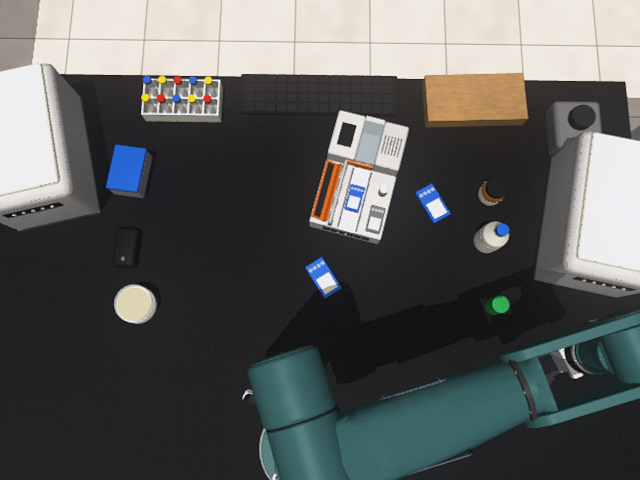

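View pics/side0.png

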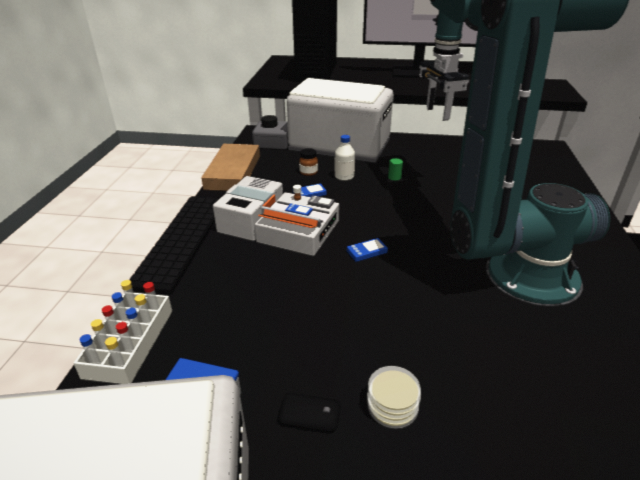

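```bash
cat >> h.py <<'E'
def fit(n,p,d):
    W=cloud(n,d)
    return W
E
python3 - <<'E'
from h import *
f=np.load('top0.npz');p,d=f['p'],f['d'];W=cloud('top',d)
v,u=np.mgrid[:480,:640]
box=(u>290)&(u<420)&(v>100)&(v<255)
print('table z',np.median(W[(u>420)&(u<470)&(v>230)&(v<260)][:,2]))
m=box&(W[...,2]>.05)&(W[...,2]<.13)&(d>0)
xy=W[m][:,:2]
r=cv2.minAreaRect((xy*1000).astype(np.float32));print('all',r)
hs=box&(abs(W[...,2]-.09)<.006)&(v<165); print('housing',cv2.minAreaRect((W[hs][:,:2]*1000).astype(np.float32)),np.median(W[hs][:,2]))
hsv=cv2.cvtColor(p,cv2.COLOR_RGB2HSV)
bl=(box&(hsv[...,0]>100)&(hsv[...,0]<125)&(hsv[...,1]>130)&(hsv[...,2]>80)&(v>175)).astype(np.uint8)
bl=cv2.morphologyEx(bl,cv2.MORPH_CLOSE,np.ones((9,9)))>0
print('blue',cv2.minAreaRect((W[bl][:,:2]*1000).astype(np.float32)),np.median(W[bl][:,2]),bl.sum())
og=box&(hsv[...,0]<12)&(hsv[...,1]>180)&(hsv[...,2]>120)
print('orange',cv2.minAreaRect((W[og][:,:2]*1000).astype(np.float32)),np.median(W[og],0))
c=cv2.resize(p[100:255,290:420],None,fx=4.6,fy=3.8*1.0,interpolation=cv2.INTER_CUBIC)
c=cv2.resize(p[100:250,290:420],None,fx=4,fy=4,interpolation=cv2.INTER_CUBIC)
cv2.imwrite('pics/crop0.png',c[...,::-1])
E
```

```text
table z -0.00021299139576870383
all ((655.1971435546875, -121.76844787597656), (182.1434783935547, 298.9539794921875), 75.79837036132812)
housing ((726.4658203125, -140.06045532226562), (184.13258361816406, 148.7245330810547), 77.5234146118164) 0.08958576574373064
blue ((466.2380676269531, -89.8656005859375), (157.5729522705078, 502.38140869140625), 56.192352294921875) 0.0713191958043971 272
orange ((456.13177490234375, -30.896102905273438), (103.86255645751953, 474.63311767578125), 74.03865814208984) [ 0.61182378 -0.05055739  0.08019492]
```

View pics/crop0.png

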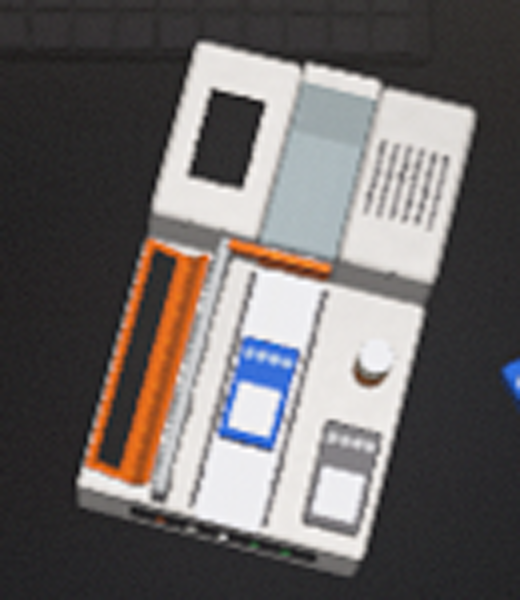

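Run:
```python
from h import *
from scipy.optimize import least_squares
M=np.array([[-165,95,60],[-165,-87,60],[128,95,90],[128,-87,90],[8,95,90],[8,-87,90]])/1e3
px=np.array([[80,490],[356,560],[200,42],[475,107],[152,220],[428,287]])/4+[290,100]-.375
C=np.array([[33,18,12],[33,-18,12],[-33,-18,12],[-33,18,12]])/1e3
cpx=np.array([[246,338],[300,350],[273,447],[218,433]])/4+[290,100]-.375
def T(q,P):
    c,s=np.cos(q[2]),np.sin(q[2]); return np.c_[P[:,:2]@np.array([[c,s],[-s,c]])+q[:2],P[:,2]]
r=least_squares(lambda q:(proj('top',T(q,M))-px).ravel(),[.66,-.12,-.25]);q=r.x
print(q,r.fun.round(1))
C[:,2]+=.06
r2=least_squares(lambda k:(proj('top',T(k,C))-cpx).ravel(),[.6,-.12,-.25]);k=r2.x
print(k,r2.fun.round(1)); c,s=np.cos(q[2]),np.sin(q[2])
print('cart in machine',np.array([[c,s],[-s,c]])@(k[:2]-q[:2]),k[2]-q[2])
np.save('q.npy',q)
for nm,P in dict(sill=[4,0,60],bar=[-83,78,81],lane0=[-165,0,60],shaft0=[-160,44,84],shaft1=[5,44,84]).items():
    w=T(q,np.array([P])/1e3)[0];print(nm,w.round(4),proj('top',w).round(1),((proj('top',w)-[290,100]+.375)*4).round(0))
```

```text
[ 0.67067277 -0.13046007 -0.24507439] [-1.3 -0.   1.6  1.1 -1.2 -0.7  0.7  0.6 -1.3 -1.3  1.5  0.1]
[ 0.5945013  -0.11099391 -0.259643  ] [-0.3 -0.9  0.3 -0.1  0.2  0.6 -0.2  0.3]
cart in machine [-0.07861846  0.00040313] -0.01456861043732477
sill [ 0.6746 -0.1314  0.06  ] [362.3 168.1] [291. 274.]
bar [ 0.6091 -0.0347  0.081 ] [323.6 190.4] [136. 363.]
lane0 [ 0.5106 -0.0904  0.06  ] [345.7 231.8] [224. 529.]
shaft0 [ 0.5261 -0.049   0.084 ] [329.1 223.2] [158. 494.]
shaft1 [ 0.6862 -0.089   0.084 ] [345.9 160.3] [225. 243.]
```

Request:
servo_tool --series "-0.28 0.5 -0.3 -2 0.02; -0.28 3 -1.7 -3.4 0.08; -0.28 6 -3.3 -3.4 0.14; -0.28 9.5 -5.2 -3.4 0.2; -0.28 13 -7.1 -3.4 0.26; -0.28 16.5 -9.1 -3.4 0.32; -0.28 20 -11 -3.4 0.38; -0.28 23.5 -12.9 -3.4 0.44; -0.28 27 -14.8 -3.4 0.5; -0.28 30.5 -16.8 -3.4 0.55; -0.28 34 -18.7 -3.4 0.6; -0.28 37.5 -20.6 -3.4 0.64; -0.28 41 -22.5 -3.4 0.67; -0.28 44 -24.2 -3.4 0.672; -0.28 46.5 -25.6 -3.4 0.672; -0.28 47.7 -26.2 -3.4 0.672; -0.28 47.7 -26.2 -3.4 0.672; -0.28 47.7 -26.2 -3.4 0.672"

```text
time: 1.6
tool_pos: [0.5529, -0.0652, 0.2007]
ee_rot: [3.14, 0.002, -0.245]
wrist_force: [-0.4, -0.3, -1.1]
width: 0.06
```

Request:
servo_tool --series "-0.28 0 0 2 0; -0.28 0 0 5 0; -0.28 0 0 7.5 0; -0.28 0 0 9 0; -0.28 0 0 9.5 0; -0.28 0 0 9.5 0; -0.28 0 0 9.5 0"

```text
time: 2.18
tool_pos: [0.5535, -0.0661, 0.1073]
ee_rot: [3.141, -0.001, -0.247]
wrist_force: [0.5, 0.1, 0.1]
width: 0.0603
```

Run:
```python
from h import *
o=[]
for n,(a,b,c,d) in dict(top=(100,260,280,440),side=(110,270,200,360)).items():
    p,dd=snapshot(n); np.savez(f'{n}1.npz',p=p,d=dd)
    o.append(cv2.resize(p[a:b,c:d],(400,400),interpolation=cv2.INTER_CUBIC))
cv2.imwrite('pics/s1.png',np.hstack(o)[...,::-1]); print(robot.get_obs()['tool_pos'])
```

```text
[ 0.55439886 -0.06567634  0.10839837]
```

View pics/s1.png

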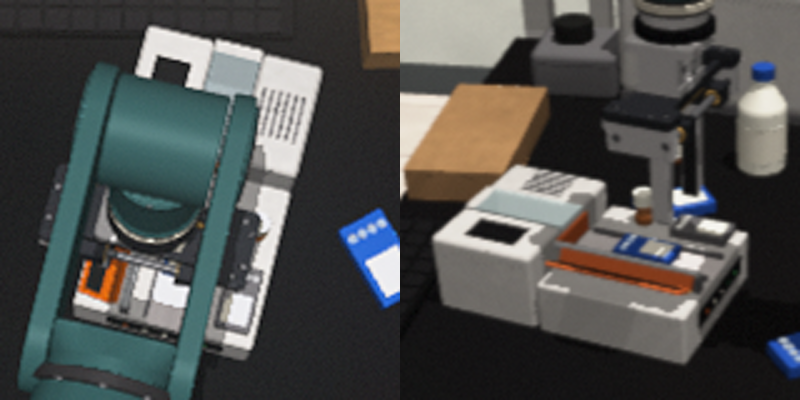

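Run:
```python
from h import *
q=np.load('q.npy');c,s=np.cos(q[2]),np.sin(q[2]);Rm=np.array([[c,-s],[s,c]])
t=robot.get_obs()['tool_pos'];m=Rm.T@(t[:2]-q[:2]);print('tcp in machine',m)
def pp(x,y,z,n='side'):
    w=np.r_[Rm@[x/1e3,y/1e3]+q[:2],z/1e3]; return ((proj(n,w)-[200,110])*2.5+[400,0]).round(0)
print('bar tip',pp(m[0]*1e3,m[1]*1e3+36,t[2]*1e3),'lane tip',pp(m[0]*1e3,m[1]*1e3-36,t[2]*1e3))
for P in [(-165,95,60),(128,95,90),(8,95,90),(-165,-87,60),(-111,18,72),(-111,-18,72)]: print(P,pp(*P))
```

```text
tcp in machine [-0.12851794  0.03463658]
bar tip [662. 258.] lane tip [690. 224.]
(-165, 95, 60) [687. 318.]
(128, 95, 90) [430. 236.]
(8, 95, 90) [531. 258.]
(-165, -87, 60) [750. 231.]
(-111, 18, 72) [668. 259.]
(-111, -18, 72) [681. 242.]
```

Run:
```python
from h import *
f=np.load('side1.npz');p=f['p'];W=cloud('side',f['d'])
for r in range(180,224,2): print(r,*[(W[r,u]*1e3).round(0).astype(int).tolist() for u in (303,306,315,318)])
cv2.imwrite('pics/s1z.png',cv2.resize(p[170:250,255:355],(800,640)[:2] and (750,600),interpolation=cv2.INTER_CUBIC)[...,::-1])
```

```text
180 [563, -21, 206] [557, -25, 205] [547, -97, 167] [539, -95, 169]
182 [564, -25, 199] [556, -22, 201] [546, -94, 163] [539, -95, 163]
184 [564, -24, 194] [556, -20, 196] [547, -98, 155] [539, -93, 158]
186 [565, -26, 187] [557, -22, 190] [548, -100, 148] [539, -93, 153]
188 [564, -23, 184] [557, -25, 183] [583, -323, 17] [539, -97, 145]
190 [565, -27, 176] [557, -24, 178] [581, -309, 17] [572, -312, 17]
192 [565, -27, 170] [557, -23, 173] [580, -302, 15] [571, -302, 15]
194 [565, -23, 167] [557, -22, 168] [580, -304, 7] [571, -303, 8]
196 [565, -23, 162] [558, -24, 161] [561, -180, 72] [572, -306, -1]
198 [566, -26, 154] [557, -22, 157] [558, -163, 75] [551, -172, 71]
200 [594, -172, 61] [586, -179, 58] [558, -160, 71] [549, -161, 71]
202 [593, -166, 58] [584, -167, 59] [556, -147, 72] [548, -150, 71]
204 [590, -154, 59] [582, -153, 60] [555, -144, 68] [548, -150, 65]
206 [585, -124, 71] [580, -142, 61] [556, -148, 59] [547, -146, 61]
208 [583, -115, 70] [575, -115, 71] [554, -137, 60] [546, -138, 60]
210 [581, -101, 73] [574, -107, 70] [553, -128, 59] [544, -122, 63]
212 [579, -92, 72] [572, -96, 71] [552, -119, 58] [543, -114, 62]
214 [378, 957, 738] [570, -86, 71] [550, -107, 59] [541, -105, 61]
216 [572, -54, 85] [565, -58, 82] [547, -92, 63] [541, -100, 58]
218 [572, -52, 80] [564, -49, 82] [541, -51, 83] [533, -51, 84]
220 [571, -48, 76] [564, -48, 77] [539, -42, 83] [532, -46, 81]
222 [571, -43, 73] [563, -44, 73] [538, -35, 81] [532, -43, 76]
```

View pics/s1z.png

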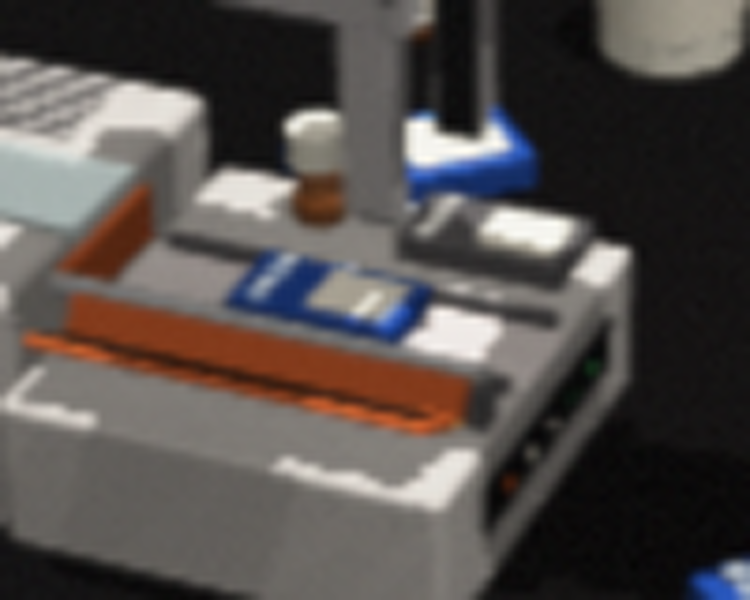

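Run:
```python
from h import *
print(robot.get_obs())
f=np.load('side0.npz');W=cloud('side',f['d'])
for r in range(90,130,3): print(r,*[(W[r,u]*1e3).round(0).astype(int).tolist() for u in (430,432,446,448)])
p,d=snapshot('side');np.savez('side2.npz',p=p,d=d);W=cloud('side',d)
b=(abs(W[...,0]-.56)<.03)&(W[...,1]>-.13)&(W[...,1]<0)&(W[...,2]>.095)&(W[...,2]<.3)
for lo,hi in((-.13,-.07),(-.05,0)):
    k=b&(W[...,1]>lo)&(W[...,1]<hi); print(np.percentile(W[k][:,2],[0,1,5]),W[k].mean(0))
```

```text
{'time': 2.2833, 'joint_positions': array([-2.19281289e-01,  1.21200233e-01,  1.45034727e+00, -2.73338286e-04,
        1.56644537e+00,  1.59767225e+00]), 'qvel': array([ 0.00722394, -0.00037686, -0.00482907,  0.00196264, -0.00141079,
        0.00040034]), 'joint_torque': array([-1.21441539e-01, -3.45131993e+01, -2.93438369e+01,  3.39462058e-03,
       -6.85528759e-02, -1.52125867e-03]), 'tool_pos': array([ 0.55439886, -0.06567634,  0.10839837]), 'ee_rot': array([ 3.14141615, -0.00360583, -0.2461562 ]), 'wrist_force': array([ 0.02831205, -0.53595819,  0.45830711]), 'wrist_torque': array([0.06781695, 0.034511  , 0.01814695]), 'width': 0.05993258439484236}
90 [254, -540, 266] [248, -541, 266] [220, -419, 306] [215, -416, 307]
93 [254, -534, 259] [247, -544, 256] [216, -445, 289] [211, -442, 290]
96 [252, -542, 247] [245, -550, 244] [214, -447, 280] [209, -442, 282]
99 [250, -545, 237] [244, -546, 236] [214, -443, 272] [208, -440, 274]
102 [249, -550, 225] [243, -543, 228] [212, -442, 264] [207, -441, 265]
105 [248, -544, 217] [242, -539, 220] [211, -447, 253] [204, -452, 252]
108 [247, -546, 207] [240, -551, 206] [210, -444, 245] [204, -444, 246]
111 [96, -2238, -411] [87, -2198, -396] [208, -444, 236] [202, -446, 236]
114 [95, -2225, -427] [83, -2208, -420] [206, -450, 225] [201, -450, 226]
117 [95, -2197, -437] [80, -2217, -444] [205, -452, 215] [199, -450, 216]
120 [90, -2218, -466] [78, -2205, -461] [202, -464, 202] [-26, -2198, -452]
123 [87, -2226, -490] [76, -2201, -480] [-17, -2208, -478] [-30, -2204, -475]
126 [87, -2194, -499] [72, -2215, -506] [-18, -2193, -493] [-35, -2222, -504]
129 [82, -2225, -533] [72, -2191, -518] [-27, -2243, -534] [-38, -2218, -523]
[0.14625107 0.14712176 0.15026736] [ 0.54266229 -0.09677752  0.20198221]
[0.14563312 0.15141984 0.1605355 ] [ 0.55774283 -0.02359581  0.24283485]
```

Run:
```python
from h import *
q=np.load('q.npy');c,s=np.cos(q[2]),np.sin(q[2]);Rm=np.array([[c,-s],[s,c]])
f=np.load('side2.npz');W=cloud('side',f['d']);t=np.array([.5544,-.0657])
L=np.dstack([(W[...,:2]-t)@Rm*1e3,W[...,2]*1e3])
m=(abs(L[...,0])<70)&(abs(L[...,1])<110)&(L[...,2]>135)&(L[...,2]<330)
for z in range(135,330,8):
    k=m&(L[...,2]>=z)&(L[...,2]<z+8)
    if k.sum(): a=L[k]; print(z,k.sum(),a[:,0].min().round(),a[:,0].max().round(),'y',a[:,1].min().round(),a[:,1].max().round())
```

```text
143 19 -9.0 10.0 y -35.0 34.0
151 41 -10.0 9.0 y -39.0 44.0
159 51 -10.0 10.0 y -36.0 44.0
167 49 -10.0 10.0 y -36.0 46.0
175 47 -11.0 9.0 y -36.0 46.0
183 49 -10.0 9.0 y -40.0 46.0
191 50 -10.0 8.0 y -40.0 45.0
199 45 -10.0 10.0 y -39.0 45.0
207 41 -11.0 11.0 y -34.0 45.0
215 29 -10.0 10.0 y -39.0 46.0
223 5 -9.0 -8.0 y -38.0 -31.0
231 10 -10.0 7.0 y -35.0 -26.0
239 53 -33.0 32.0 y -75.0 82.0
247 161 -36.0 35.0 y -75.0 86.0
255 194 -35.0 32.0 y -78.0 83.0
263 174 -35.0 36.0 y -82.0 90.0
271 127 -35.0 34.0 y -81.0 90.0
279 466 -35.0 33.0 y -90.0 92.0
287 134 -35.0 21.0 y -84.0 92.0
295 91 -24.0 21.0 y -15.0 44.0
303 80 -22.0 20.0 y -16.0 43.0
311 66 -21.0 20.0 y 25.0 45.0
319 90 -36.0 32.0 y -10.0 44.0
327 45 -35.0 32.0 y -2.0 43.0
```

Request:
servo_tool --series "-0.28 0 0 1.5 0; -0.28 0 0 3.5 0; -0.28 0 0 4.8 0; -0.28 0 0 5 0; -0.28 0 0 5 0"

```text
time: 2.75
tool_pos: [0.5533, -0.0647, 0.0562]
ee_rot: [3.141, 0.001, -0.245]
wrist_force: [0.3, 0.5, -0.1]
width: 0.06
```

Request:
servo_tool --series "-0.28 0 0 0.5 0; -0.28 0 0 1 0; -0.28 0 0 1.5 0; -0.28 0 0 1.8 0; -0.28 0 0 1.8 0; -0.28 0 0 1.8 0"

```text
time: 3.25
tool_pos: [0.5535, -0.0648, 0.0384]
ee_rot: [3.141, -0.0, -0.245]
wrist_force: [-0.2, 0.1, -0.4]
width: 0.0604
```

Request:
servo_tool --series "-0.28 0 0 0.2 0; -0.28 0 0 0.4 0; -0.28 0 0 0.6 0; -0.28 0 0 0.6 0; -0.28 0 0 0.6 0"

```text
time: 3.67
tool_pos: [0.5535, -0.0658, 0.0333]
ee_rot: [3.14, -0.001, -0.245]
wrist_force: [-2.3, -1.9, 6.1]
width: 0.0599
```

Run:
```python
from h import *
q=np.load('q.npy');c,s=np.cos(q[2]),np.sin(q[2]);Rm=np.array([[c,-s],[s,c]])
o=robot.get_obs();print(o['tool_pos'],o['wrist_force'],o['wrist_torque'])
p,d=snapshot('side');np.savez('side3.npz',p=p,d=d);W=cloud('side',d);t=np.array([.5535,-.0647])
L=np.dstack([(W[...,:2]-t)@Rm*1e3,W[...,2]*1e3])
m=(abs(L[...,0])<40)&(abs(L[...,1])<90)&(L[...,2]<220)&(L[...,2]>120)
k=(abs(L[...,0])<40)&(abs(L[...,1])<110)&(L[...,2]<300)
b=(abs(L[...,0])>20)&k&(L[...,2]>140);print('body bottom',np.percentile(L[b][:,2],[0,2,5]))
cv2.imwrite('pics/s3z.png',cv2.resize(p[150:250,245:370],(750,600),interpolation=cv2.INTER_CUBIC)[...,::-1])
```

```text
[ 0.55354088 -0.06581542  0.03332694] [-2.2980129  -1.88583292  6.08881899] [-0.24612117  0.50019845  0.07016349]
body bottom [168.09623435 172.14731516 175.59025603]
```

View pics/s3z.png

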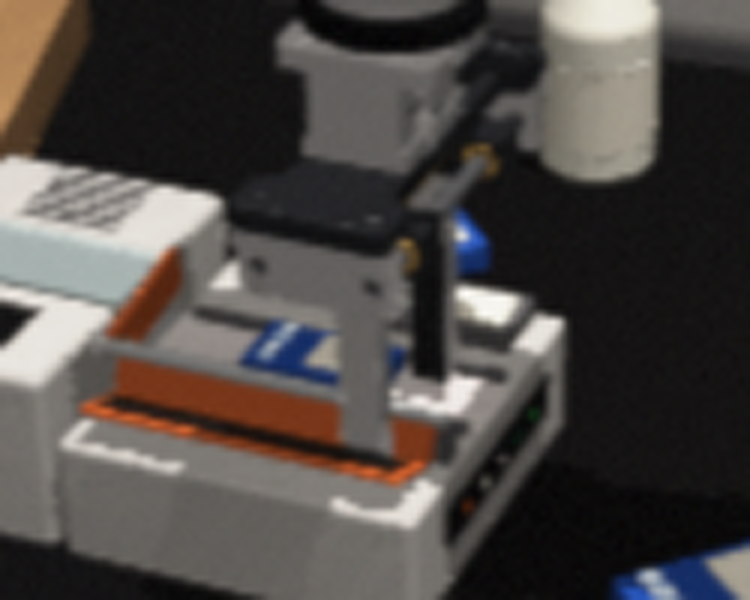

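Request:
servo_tool --series "-0.28 0 0 0.2 0; -0.28 0 0 0.4 0; -0.28 0 0 0.5 0; -0.28 0 0 0.5 0; -0.28 0 0 0.5 0"

```text
time: 4.13
tool_pos: [0.5532, -0.0675, 0.0296]
ee_rot: [3.137, -0.001, -0.246]
wrist_force: [-5.1, -4.4, 9.9]
width: 0.0601
```

Request:
servo_tool --series "-0.28 0 0 0.1 0; -0.28 0 0 0.2 0; -0.28 0 0 0.3 0; -0.28 0 0 0.3 0; -0.28 0 0 0.3 0"

```text
time: 4.55
tool_pos: [0.553, -0.0686, 0.0276]
ee_rot: [3.135, -0.002, -0.246]
wrist_force: [-7.5, -7.7, 14.3]
width: 0.0603
```

Run:
```python
from h import *
o=robot.get_obs();print(o['tool_pos'],o['wrist_force'],o['wrist_torque'])
p,d=snapshot('side');np.savez('side4.npz',p=p,d=d)
cv2.imwrite('pics/s4z.png',cv2.resize(p[170:240,250:350],(800,560),interpolation=cv2.INTER_CUBIC)[...,::-1])
q=np.load('q.npy');c,s=np.cos(q[2]),np.sin(q[2]);Rm=np.array([[c,-s],[s,c]]);W=cloud('side',d)
L=np.dstack([(W[...,:2]-q[:2])@Rm*1e3,W[...,2]*1e3])
h=cv2.cvtColor(p,cv2.COLOR_RGB2HSV)
og=(h[...,0]<15)&(h[...,1]>150)&(h[...,2]>60)&(L[...,0]>-180)&(L[...,0]<15)&(abs(L[...,1])<100)
fl=og&(L[...,1]<30);print('flap',np.percentile(L[fl],[0,5,50,95,100],axis=0).round(),fl.sum())
```

```text
[ 0.55302235 -0.06860125  0.02764307] [-7.49021499 -7.68866621 14.25831791] [-0.91610319  1.47692139  0.17029522]
flap [[  2. -20.  78.]
 [  4. -13.  81.]
 [  5.   3.  93.]
 [  7.  24. 105.]
 [  8.  28. 109.]] 65
```

View pics/s4z.png

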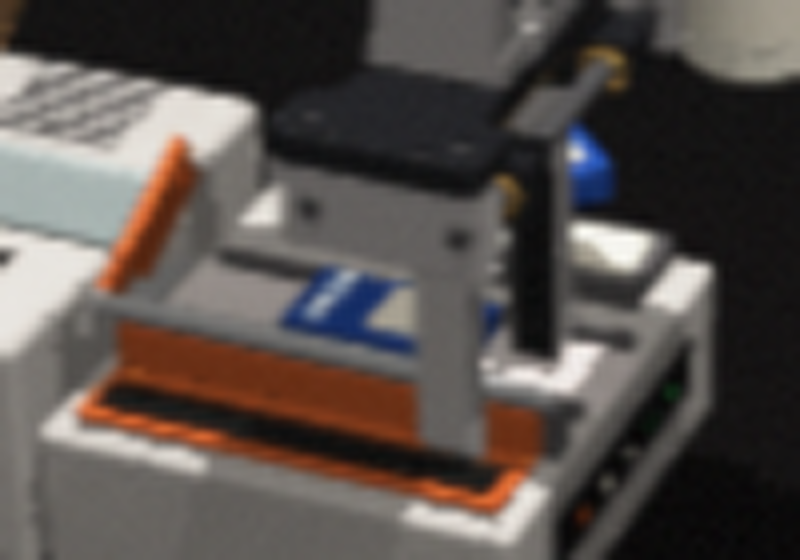

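Request:
servo_tool --series "-0.28 0 0 -0.6 0; -0.28 0 0 -1.4 0; -0.28 0 -0.3 -1.6 0; -0.28 0 -0.5 -1.6 0; -0.28 0 -0.5 -1.6 0; -0.28 0 -0.5 -1.6 0"

```text
time: 5.1
tool_pos: [0.5552, -0.06, 0.0403]
ee_rot: [3.141, -0.001, -0.245]
wrist_force: [1.1, -1.3, 2.5]
width: 0.0603
```

Request:
servo_tool --series "-0.28 0 0 0.4 0; -0.28 0 0 0.8 0; -0.28 0 0 1.1 0; -0.28 0 0 1.3 0; -0.28 0 0 1.5 0; -0.28 0 0 1.6 0; -0.28 0 0 1.6 0; -0.28 0 0 1.6 0"

```text
time: 5.77
tool_pos: [0.5545, -0.0638, 0.0268]
ee_rot: [3.135, -0.002, -0.246]
wrist_force: [-5.7, -8.6, 13.8]
width: 0.0602
```

```bash
cat >> h.py <<'E'
def look(tag,view=None):
    q=np.load('q.npy');c,s=np.cos(q[2]),np.sin(q[2]);Rm=np.array([[c,-s],[s,c]])
    o=robot.get_obs();print(o['time'],'tcp m',(Rm.T@(o['tool_pos'][:2]-q[:2])*1e3).round(1),o['tool_pos'][2],'F',o['wrist_force'].round(1))
    p,d=snapshot('side');W=cloud('side',d)
    L=np.dstack([(W[...,:2]-q[:2])@Rm*1e3,W[...,2]*1e3]);h=cv2.cvtColor(p,cv2.COLOR_RGB2HSV)
    og=(h[...,0]<15)&(h[...,1]>150)&(h[...,2]>60)&(L[...,0]>-180)&(L[...,0]<15)&(abs(L[...,1])<100)
    fl=og&(L[...,1]<26)&(L[...,0]>-6); P=L[fl]
    if len(P): print('flap zmax',P[:,2].max().round(1),'slope',len(P))
    # upper edge: topmost z per y-bin
    for y in range(-24,24,8):
        k=P[(P[:,1]>=y)&(P[:,1]<y+8)]
        if len(k): print(y+4,k[:,2].max().round(),k[:,2].min().round(),end=' | ')
    br=og&(L[...,1]>54)&(L[...,0]<-5);B=L[br]; print('\nbar pts y,z',np.percentile(B[:,1:],[2,50,98],axis=0).round(1).tolist())
    bl=(h[...,0]>100)&(h[...,0]<125)&(h[...,1]>130)&(h[...,2]>40)&(abs(L[...,1])<25)&(L[...,0]>-165)&(L[...,0]<130)
    B=L[bl]
    if len(B): print('cart x',np.percentile(B[:,0],[1,99]).round(1),'y',np.percentile(B[:,1],[1,99]).round(1),'z',np.median(B[:,2]).round(1),len(B))
    if view: 
        a,b,e,f=view; cv2.imwrite(f'pics/{tag}.png',cv2.resize(p[a:b,e:f],(750,560),interpolation=cv2.INTER_CUBIC)[...,::-1])
    return p,d,L
E
python3 - <<'E'
from h import *
look('s5',(170,240,250,344))
E
```

```text
5.7667 tcp m [-128.9   36.5] 0.026781408851379654 F [-5.7 -8.6 13.8]
flap zmax 111.2 slope 63
-20 97.0 97.0 | -12 111.0 91.0 | -4 110.0 90.0 | 4 105.0 79.0 | 12 106.0 77.0 | 20 98.0 79.0 | 
bar pts y,z [[54.2, 61.9], [59.4, 65.3], [88.1, 79.1]]
cart x [-109.   -45.5] y [-15.6  21. ] z 70.5 58
```

View pics/s5.png

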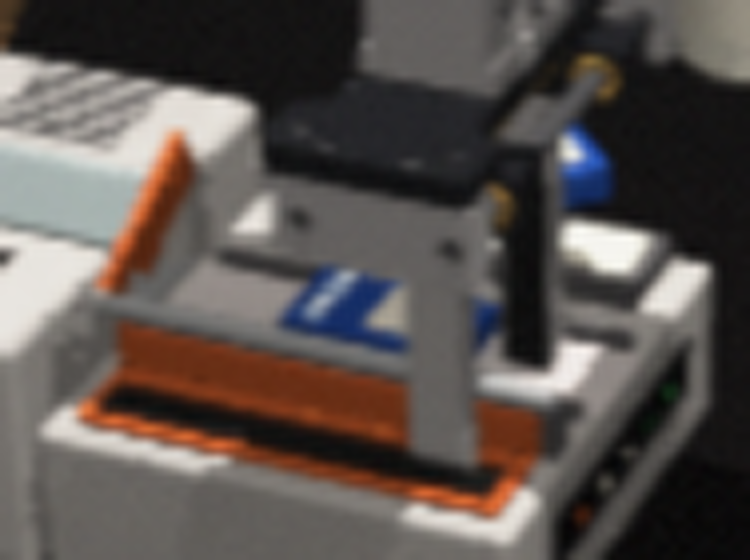

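Request:
servo_tool --series "-0.28 0 0.2 0 0; -0.28 0 0.4 0.05 0; -0.28 0 0.5 0.1 0; -0.28 0 0.5 0.2 0; -0.28 0 0.5 0.25 0; -0.28 0 0.5 0.25 0; -0.28 0 0.5 0.25 0"

```text
time: 6.4
tool_pos: [0.5546, -0.0639, 0.0262]
ee_rot: [-3.139, -0.003, -0.245]
wrist_force: [-6.3, 1.4, 22.3]
width: 0.0602
```

Run:
```python
from h import *
look('s6',(170,240,250,344))
```

```text
6.4 tcp m [-128.7   36.4] 0.026200833467786254 F [-6.3  1.4 22.3]
flap zmax 113.3 slope 64
-20 99.0 96.0 | -12 113.0 88.0 | -4 113.0 87.0 | 4 111.0 84.0 | 12 106.0 74.0 | 20 96.0 82.0 | 
bar pts y,z [[54.2, 61.5], [59.0, 65.2], [88.6, 79.0]]
cart x [-109.3  -45.2] y [-16.4  20.1] z 70.2 58
```

Request:
servo_tool --series "-0.28 0 0 -0.1 0; -0.28 0.3 0 -0.15 0; -0.28 0.8 0 -0.15 0; -0.28 1.3 0 -0.15 0; -0.28 1.8 0 -0.15 0; -0.28 2.3 0 -0.15 0; -0.28 2.8 0 -0.15 0; -0.28 3 0 -0.15 0; -0.28 3 0 -0.15 0"

```text
time: 7.2
tool_pos: [0.5748, -0.0686, 0.0261]
ee_rot: [-3.14, 0.018, -0.242]
wrist_force: [-23.1, 4.7, 28.0]
width: 0.06
```

Run:
```python
from h import *
look('s7',(170,240,250,344))
```

```text
7.2 tcp m [-108.    36.8] 0.026077432013224246 F [-23.1   4.7  28. ]
flap zmax 112.8 slope 57
-12 113.0 90.0 | -4 111.0 86.0 | 4 107.0 85.0 | 12 104.0 81.0 | 20 100.0 77.0 | 
bar pts y,z [[54.2, 61.7], [59.8, 65.2], [88.7, 79.3]]
cart x [-100.9  -35.8] y [-10.1  22.2] z 70.5 52
```

View pics/s7.png

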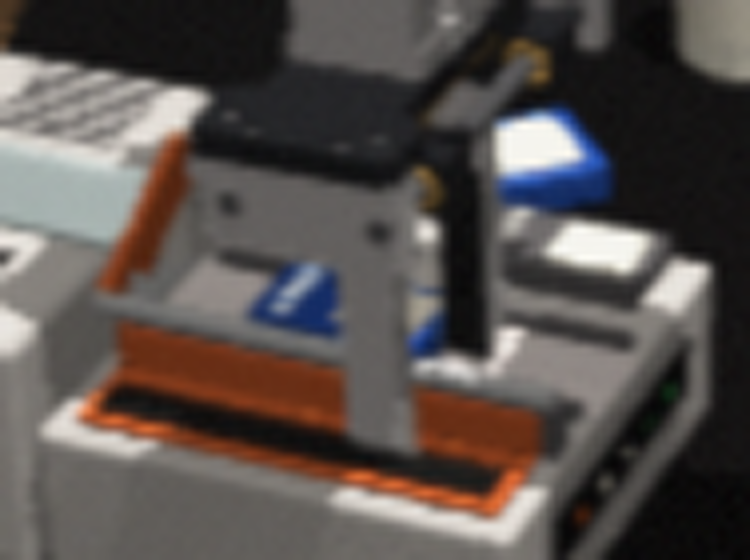

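Request:
servo_tool --series "-0.28 0 0 -0.15 0; -0.28 0.2 0 -0.2 0; -0.28 0.7 0 -0.2 0; -0.28 1.2 0 -0.2 0; -0.28 1.7 0 -0.2 0; -0.28 2.2 0 -0.2 0; -0.28 2.6 0 -0.2 0; -0.28 2.6 0 -0.2 0"

```text
time: 7.92
tool_pos: [0.6037, -0.0762, 0.0266]
ee_rot: [-3.14, 0.01, -0.244]
wrist_force: [-11.0, 2.0, 17.2]
width: 0.0605
```

Run:
```python
from h import *
look('s8')
```

```text
7.9167 tcp m [-78.2  36.4] 0.026596357062773635 F [-11.    2.   17.2]
flap zmax 93.9 slope 18
4 84.0 84.0 | 12 87.0 84.0 | 20 94.0 78.0 | 
bar pts y,z [[54.2, 61.6], [58.4, 65.4], [88.9, 79.5]]
cart x [-70.5  -5.7] y [-8.3 19.8] z 70.0 48
```

Request:
servo_tool --series "-0.28 0.4 0 -0.05 0; -0.28 0.9 0 -0.08 0; -0.28 1.4 0 -0.08 0; -0.28 1.9 0 -0.08 0; -0.28 2.4 0 -0.08 0; -0.28 2.9 0 -0.08 0; -0.28 3.4 0 -0.08 0; -0.28 3.9 0 -0.08 0; -0.28 3.9 0 -0.08 0"

```text
time: 8.72
tool_pos: [0.6426, -0.0861, 0.0268]
ee_rot: [-3.14, 0.008, -0.244]
wrist_force: [-8.9, 2.4, 12.7]
width: 0.0601
```

Run:
```python
from h import *
look('s9',(150,240,230,350))
```

```text
8.7167 tcp m [-38.   36.2] 0.026799879234113033 F [-8.9  2.4 12.7]
flap zmax 95.4 slope 4
20 91.0 78.0 | 
bar pts y,z [[54.2, 61.6], [59.4, 65.5], [88.7, 79.5]]
cart x [-30.4 -23.7] y [ 2.4 20.6] z 69.9 13
```

View pics/s9.png

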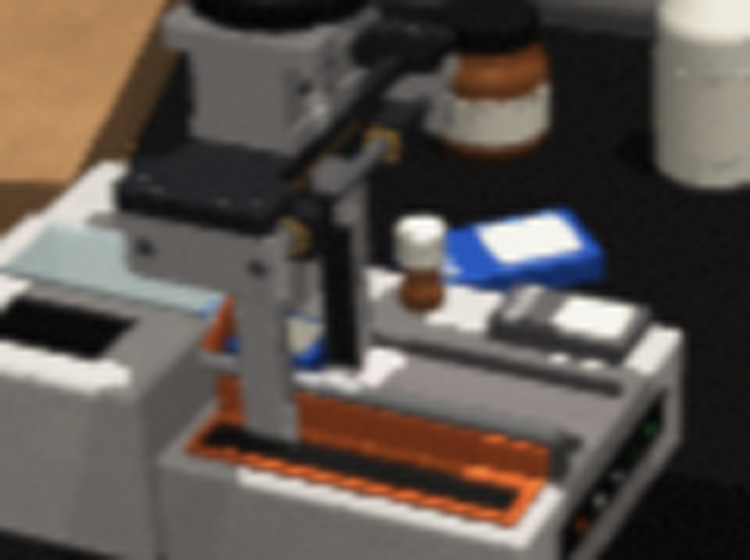

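Request:
servo_tool --series "-0.28 0.5 0 0 0; -0.28 1 0 0 0; -0.28 1.5 0 0 0; -0.28 2 0 0 0; -0.28 2.4 0 0 0; -0.28 2.4 0 0 0; -0.28 2.4 0 0 0"

```text
time: 9.35
tool_pos: [0.6657, -0.0919, 0.0269]
ee_rot: [-3.14, 0.007, -0.244]
wrist_force: [-9.5, 2.2, 13.5]
width: 0.0602
```

Run:
```python
from h import *
p,d,L=look('s10')
q=np.load('q.npy')
t,_=snapshot('top'); o=np.hstack([cv2.resize(p[150:240,230:350],(400,300),interpolation=cv2.INTER_CUBIC),cv2.resize(t[100:220,290:450],(400,300),interpolation=cv2.INTER_CUBIC)])
cv2.imwrite('pics/s10.png',o[...,::-1])
```

```text
9.35 tcp m [-14.2  36.2] 0.026864546459205323 F [-9.5  2.2 13.5]
flap zmax 112.5 slope 38
-12 93.0 91.0 | -4 108.0 87.0 | 4 113.0 86.0 | 12 102.0 83.0 | 
bar pts y,z [[54.2, 62.1], [59.0, 65.6], [88.3, 79.4]]
```

View pics/s10.png

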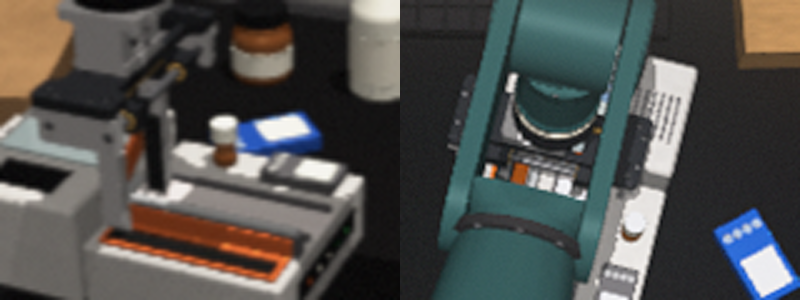

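Request:
servo_tool --series "-0.28 0.2 0 0 0; -0.28 0.3 0 0 0; -0.28 0.3 0 0 0; -0.28 0.3 0 0 0; -0.28 -0.5 0 0 0; -0.28 -1.5 0 0 0; -0.28 -2.5 0 0 0; -0.28 -3.5 0 0 0; -0.28 -4.5 0 0 0; -0.28 -5.5 0 0 0; -0.28 -6.5 0 0 0; -0.28 -7 0 0 0; -0.28 -7 0 0 0"

```text
time: 10.53
tool_pos: [0.6032, -0.0765, 0.0281]
ee_rot: [-3.14, -0.007, -0.245]
wrist_force: [2.5, -0.6, 7.5]
width: 0.0596
```

Run:
```python
from h import *
p,d,L=look('s11')
q=np.load('q.npy')
t,_=snapshot('top'); o=np.hstack([cv2.resize(p[150:240,210:330],(400,300),interpolation=cv2.INTER_CUBIC),cv2.resize(t[90:210,290:450],(400,300),interpolation=cv2.INTER_CUBIC)])
cv2.imwrite('pics/s11.png',o[...,::-1])
```

```text
10.5333 tcp m [-78.5  36. ] 0.028052306282262227 F [ 2.5 -0.6  7.5]
flap zmax 97.3 slope 23
4 86.0 77.0 | 12 90.0 81.0 | 20 97.0 79.0 | 
bar pts y,z [[54.1, 63.1], [59.3, 66.8], [89.2, 79.3]]
```

View pics/s11.png

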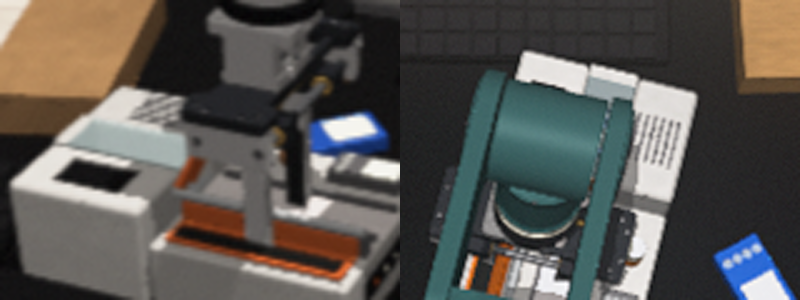

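Request:
servo_tool --series "-0.28 0 0 -0.5 0; -0.28 0 0 -1.2 0; -0.28 0 0 -3 0; -0.28 0 0 -6 0; -0.28 0 0 -9 0; -0.28 0 0 -12 0; -0.28 0 0 -14 0; -0.28 0 -1 -14 0; -0.28 -2 -4 -14 0; -0.28 -4 -7 -14 0; -0.28 -6 -10 -14 0; -0.28 -8 -13 -14 0; -0.28 -10 -16 -14 0; -0.28 -12 -19 -14 0; -0.28 -13 -22 -14 0; -0.28 -13 -24 -14 0; -0.28 -13 -25 -14 0; -0.28 -13 -25 -14 0"

```text
time: 12.13
tool_pos: [0.5341, 0.1994, 0.1632]
ee_rot: [3.139, 0.004, -0.242]
wrist_force: [0.1, -0.3, 0.4]
width: 0.0604
```

Run:
```python
from h import *
p,d,L=look('s12')
t,_=snapshot('top'); o=np.hstack([cv2.resize(p[150:240,210:330],(320,300),interpolation=cv2.INTER_CUBIC),cv2.resize(t[100:240,290:510],(471,300),interpolation=cv2.INTER_CUBIC)])
cv2.imwrite('pics/s12.png',o[...,::-1])
t0=np.load('top0.npz')['p'];df=np.abs(t.astype(int)-t0).max(-1)
h=cv2.cvtColor(t,cv2.COLOR_RGB2HSV)
q=np.load('q.npy');c,s=np.cos(q[2]),np.sin(q[2]);Rm=np.array([[c,-s],[s,c]])
v,u=np.nonzero((h[...,0]>95)&(h[...,0]<125)&(h[...,1]>90)); k=(u>340)&(u<410)&(v>100)&(v<180); print('blue px in window',k.sum(), (u[k].mean(),v[k].mean()) if k.any() else '')
K,R,T=cam('top'); C=-R.T@T
if k.any():
    r=R.T@np.linalg.inv(K)@[u[k].mean(),v[k].mean(),1]; w=C+r*((.04-C[2])/r[2]); print('m xy at z 40',Rm.T@(w[:2]-q[:2]))
```

```text
12.1333 tcp m [-212.5  286.8] 0.16318116904233462 F [ 0.1 -0.3  0.4]

bar pts y,z [[55.1, 70.9], [61.8, 78.1], [91.8, 87.7]]
blue px in window 0
```

Run:
```python
from h import *
q=np.load('q.npy');c,s=np.cos(q[2]),np.sin(q[2]);Rm=np.array([[c,-s],[s,c]])
t,dt=snapshot('top');p,dp=snapshot('side'); f0=np.load('top0.npz');g0=np.load('side0.npz');t0=f0['p'];p0=g0['p']
def px(n,x,y,z): return proj(n,np.r_[Rm@[x/1e3,y/1e3]+q[:2],z/1e3]).round().astype(int)
for x in range(-160,128,9):
    z=60 if x<4 else 90
    a=px('top',x,0,z);b=px('side',x,0,z)
    print(x,a,t0[a[1],a[0]],t[a[1],a[0]],'side',b,p0[b[1],b[0]],p[b[1],b[0]])
D=(np.abs(t.astype(int)-t0).max(-1)>40).astype(np.uint8)
n,_,st,ce=cv2.connectedComponentsWithStats(D)
print([(st[i].tolist()) for i in range(1,n) if st[i,4]>12])
```

```text
-160 [346 230] [234 234 236] [233 233 236] side [327 218] [221 212 207] [221 213 208]
-151 [347 226] [237 237 239] [236 236 238] side [324 217] [237 232 229] [238 233 230]
-142 [348 223] [237 236 238] [237 236 238] side [321 216] [238 232 229] [238 233 230]
-133 [349 220] [238 238 240] [238 237 240] side [317 216] [238 233 230] [238 232 229]
-124 [350 216] [237 236 238] [237 236 239] side [314 215] [238 233 230] [239 234 231]
-115 [351 213] [239 238 241] [238 237 240] side [311 214] [234 229 227] [195 187 182]
-106 [352 209] [ 48 107 221] [238 238 239] side [308 214] [ 43  59 104] [50 49 48]
-97 [352 206] [239 239 238] [237 238 239] side [305 213] [ 88 118 192] [14 14 14]
-88 [353 202] [237 237 240] [238 238 239] side [302 212] [136 156 205] [18 18 18]
-79 [354 199] [237 237 240] [237 237 239] side [299 212] [ 71 103 177] [236 231 228]
-70 [355 196] [139 165 226] [238 237 239] side [296 211] [ 98 123 191] [157 151 148]
-61 [356 192] [ 56 109 216] [238 237 239] side [293 210] [ 41  88 186] [101  99  98]
-52 [357 189] [165 187 229] [237 237 239] side [290 210] [ 49  89 177] [59 57 56]

[... 1573 characters left out ...]
]
[[143, 119, 134, 361, 18848], [364, 136, 14, 9, 45], [362, 144, 13, 10, 52], [183, 174, 22, 7, 80], [344, 184, 22, 29, 303], [231, 187, 7, 5, 20], [191, 198, 27, 9, 68], [240, 216, 7, 4, 19], [305, 267, 8, 13, 25], [319, 284, 23, 15, 173], [495, 296, 7, 3, 13], [329, 312, 311, 168, 15217], [253, 320, 6, 17, 35], [609, 326, 31, 57, 1190], [257, 338, 7, 23, 49], [597, 346, 12, 24, 107], [262, 348, 72, 81, 3202], [419, 379, 27, 10, 61], [529, 387, 111, 41, 1229], [393, 388, 25, 8, 49], [327, 407, 10, 8, 21], [318, 411, 11, 6, 13], [276, 419, 55, 61, 1390], [267, 430, 8, 4, 18], [337, 446, 14, 15, 82], [333, 448, 4, 17, 23], [323, 458, 5, 5, 17], [153, 469, 38, 11, 194], [279, 472, 10, 8, 36]]
```

```bash
python3 -c "
from bench import robot
robot.close_job()"
```

```text
the job is handed in; nothing more can be done
```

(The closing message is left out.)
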